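Turn the food processor's lid to its pin and press it shut

ROBOT

A 6-joint arm with a two-finger parallel gripper is mounted at the origin on a cart in front of the work surface, level with it; the furniture and walls round the work are solid. World frame = base frame: x ahead of the robot, y to its left, z up, the work surface at z = 0. Lengths are in m, angles in degrees, forces in N, time in s.
With the tool pointing down it reaches from about 0.3 to 0.75 m from the base axis. Payload 8.5 kg.
Tool frame: the origin (TCP) lies between the finger pads; the fingertips stand env.finger_overhang ahead of it and the grasp point (between the pads) lies 2 mm behind it (env.finger_overhang is the distance from the TCP to the fingertips, in m); z points along the fingers, y is the line along which they close (so a half turn about z gives the same grasp; the last joint's range is limited). The gripper opens to 85 mm and grips with 20 to 120 N. Pads are 22 mm wide; open, the fingers measure 114 mm over their backs; the gripper's body (76 mm by 85 mm) begins 54 mm behind the grasp point. The pads swing forward as they close: fully open they stand 13 mm farther back than shut.
Start: joints at [-76.507, 21.807, 74.336, -0, 83.858, -12.336], TCP at [0.24, -0.495, 0.248] pointing down, gripper open.
Joint ranges: [-178.18, 178.18], [-50.72, 133.34], [12.68, 142.11], [-81.47, 261.47], [9.98, 163.14], [-165.26, 165.26]. Speed limits (degrees/s): [136.94, 136.94, 180, 180, 180, 180].

INTERFACE

Orientations are given as a 3x3 rotation matrix whose columns are the frame's x, y, z axes.
In Python, from rig import env gives the robot as it stands. The module is installed in compiled form; this text tells all that it offers.
- The arm moves only by the tool jog_arm, never from a script. Its arguments are lists of equal length, an entry for each row: "hand": the finger opening in m, from 0 to 0.0854; "travel": the shift along the world's x, y, z in m, a list of three; "yaw": the turn about the world's z in rad. A call has exactly 5 rows; each row shifts and turns the commanded pose from where the row before left it; what a row does not reach is not made up. A row lasts 1/8 s, in which the tool goes at most 62.5 mm and 10.7 degrees, less where a joint would pass 70% of its speed; a pose out of reach is approached as far as the arm can. A call is refused whole if a number of a shift passes 0.0625 or a number of a turn 0.188, either way. A call with a gripper value outside its range is refused whole. The fingers move at their own pace and stop on an object; "grip_force" is the grip in N (left out, the last holds). Time passes only in rows, so rows that do not move let the fingers close, or fill a call up. It gives the time, the measured TCP pose, the force, the opening and the grip force at its end, in the units of the state.
- env.observe(): the state, without advancing time (a new reading comes with each control period).
- env.get_image(name): name is "side" or "top" or "wrist"; returns the picture (420x560x3 uint8, red, green, blue); there is no depth.
- env.calibration(name): a dict with "fx", "fy", "cx", "cy" (pixels), "position" and "rotation" of the camera in the world; the wrist camera has in their place "hand_eye" (4x4, takes a point from camera to tool coordinates, whose origin is the TCP and whose axes are the flange's). Camera axes: x right, y down, z forward; pixel columns grow to the right and rows downward; lengths in m; the calibration is good to about 2 mm. A picture is of the moment at which its call begins: read the wrist's pose just before it. calibration takes no time and is no camera call.
- env.close_job(): hands the job in; it is judged then, once.
The state is a dict: "time_s": time; "q": joint angles; "qvel": joint speeds; "joint_efforts": joint torques, N m; "position": TCP position; "tool_rot": TCP orientation; "ft_force": force on the tool from outside, world axes, zero at the start; "wrist_torque": the same for the moment, N m; "grip_width": finger opening in m; "gripper_force": force on a finger pad.
Only numpy, scipy, OpenCV 4.12 (cv2) and the standard library are available. Lean on these libraries where they do the work, as an engineer would, in place of code of your own. Each camera call takes 0.05 s, during which the arm holds its last target. There are 200 camera calls.

TASK

The lid of the food processor rests loosely on the bowl, turned the wrong way, so it cannot close. Push it round by the side of its feed tube until the notch in its rim stands over the steel pin at the bowl's handle, then press it down with a fingertip until it is home, flat on the rim all round. Do not take the tube between the fingers, do not lift or tip the lid, and leave the food and the other things round it where they are.

Things in the scene. Friction and masses are not known exactly. Their poses are not given: they have to be found in the camera images.
- processor: Food processor, fixed firmly: white motor base 190 x 176 mm, 58 mm high, and on it a clear round bowl 150 mm in outer diameter, its rim 150 mm above the worktop. Origin on the worktop under the middle of the bowl, z up. -x is its front with the dial; the bowl's handle stands out to -y, up to 123 mm from the middle, and is no higher than the rim.
- bowl_rim (a point): Middle of the bowl at its rim's height: the upright axis on which the lid turns. Four spring balls inside the rim carry the loose lid level, its underside 8 mm above the rim, clear of the pin; there it turns easily either way and stops almost at once when no longer pushed.
- pin_tip (a point): Tip of the locating pin: a round-topped upright steel pin, 8 mm in diameter, on the handle's bracket 82 mm from the middle of the bowl (-y of the processor). The tip is 6.5 mm above the rim. The pin keeps a wrongly turned lid from going down; pressed there the lid only tips.
- lid: Grey lid, loose, about 0.22 kg: disc 176 mm in diameter, 8 mm thick, with one rim notch 17 mm wide and 12 mm deep at its -y and a feed tube opposite at its +y. A 32 mm skirt below centres it in the bowl's mouth (1 mm play). Origin at the middle of the disc's underside, z up: 158 mm above the worktop at the start, 150 mm when home. It has the processor's heading when notch and pin meet.
- notch (a point): Middle of the notch at the lid's underside, 82 mm from the lid's middle (-y of the lid). It must stand over the pin, within about 5 mm, before the lid is pressed.
- tube_top (a point): Centre of the top of the feed tube: upright, round, 44 mm in diameter, closed by its white pusher (fixed in it), 49 mm from the lid's middle (+y of the lid, opposite the notch). Its top is 42 mm above the lid's upper face. About 1 N along the circle turns the lid; a hard push towards or away from the middle tips and jams it.
- lid_top (a point): Middle of the lid's flat upper face, 8 mm above the lid's origin; free to press within 25 mm of it. With the notch over the pin, a straight push down of about 10 N (at most 18 N) here carries the lid past the spring balls, 8 mm down on to the rim, where it stays.
- tomato_big: ripe tomato, 75 mm wide, 79 mm high, on the wooden board; origin under its centre
- tomato_small: ripe tomato, 74 mm wide, 69 mm high, on the wooden board; origin under its centre
- peeler: peeler, 170 x 25 x 18 mm, lying on the wooden board; origin under its centre
- garlic: garlic bulb, 53 mm wide and high, on the worktop left of the food processor; origin under its centre
- salt_shaker: salt shaker, 44 mm in diameter, 90 mm high, on the worktop left of the food processor; origin under its centre
- lemon: lemon, 78 x 55 x 56 mm, on the worktop; origin under its centre
- pepper_mill: wooden pepper mill, 58 mm in diameter, 150 mm high, behind and to the right of the food processor; origin under its centre
Not all that is in view belongs to the job. There is more than one size of the lid; the job needs the larger.

How it is judged:
By the outcome, as a careful person would: the job done as asked, in the order asked, and still so for the second after the job is handed in, with the robot touching nothing.
It also fails if it takes over 58 s, if anything falls off the work surface, if the arm or the gripper's body presses on something with over 40 N, if the wrist force passes 120 N, or if a joint passes its speed limit or range.

## Working session

There is one attempt and no reset: what is moved stays moved. The work goes in short steps, Python scripts to look and compute and a tool call to move; the robot and the scene stay as the last step left them, time stands still between calls to the robot, and variables do not carry over. Pictures are saved under pics/ and viewed, at most 10 in all, crops included, and the job is handed in when it is done.

Besides the shell and the picture viewer there is one more tool, called after "Emit:" as name(argument=value, ...), one argument or row to a line, values as JSON. jog_arm: Moves the arm, as the interface text tells. Its arguments: {"type":"object","properties":{"hand":{"type":"array"},"travel":{"type":"array"},"yaw":{"type":"array"},"grip_force":{"type":"number"}},"required":["hand","travel","yaw"]}

```bash
mkdir -p pics; cat > h.py <<'E'
from rig import env
import numpy as np, cv2
def snap(n,f,crop=None,s=1):
    im=env.get_image(n)[:,:,::-1]
    cv2.imwrite('pics/raw_'+f,im)
    if crop: a,b,c,d=crop; im=im[b:d,a:c]
    cv2.imwrite('pics/'+f,cv2.resize(im,None,fx=s,fy=s,interpolation=cv2.INTER_CUBIC))
def ray(n,u,v,z):
    c=env.calibration(n); R=np.array(c['rotation']); p=np.array(c['position'])
    d=R@np.array([(u-c['cx'])/c['fx'],(v-c['cy'])/c['fy'],1]); return p+d*(z-p[2])/d[2]
def proj(n,P):
    c=env.calibration(n); q=np.array(c['rotation']).T@(np.array(P)-c['position']); return c['fx']*q[0]/q[2]+c['cx'],c['fy']*q[1]/q[2]+c['cy']
E
python3 - <<'E'
from h import *
snap('top','t1.png',None,1.4); snap('side','s1.png',None,1.4)
print(env.calibration('top'),env.calibration('side'),env.finger_overhang)
s=env.observe();print(s['time_s'],s['tool_rot'],s['grip_width'])
E
```

```text
{'fx': 456.48140713174485, 'fy': 456.48140713174485, 'cx': 284.0946994147795, 'cy': 215.09470580356563, 'position': array([ 0.39047246, -0.0264792 ,  1.57443032]), 'rotation': array([[-0.02637562, -0.99298325,  0.11527617],
       [-0.99945755,  0.02846955,  0.01655561],
       [-0.0197213 , -0.11477697, -0.99319551]])} {'fx': 483.9250959812877, 'fy': 483.9250959812877, 'cx': 279.27203821094645, 'cy': 214.42726886606212, 'position': array([-0.03993442,  1.1040619 ,  0.79890029]), 'rotation': array([[-0.88095315, -0.23071348,  0.4131499 ],
       [-0.4730982 ,  0.4110015 , -0.77926623],
       [ 0.009982  , -0.88195752, -0.47122319]])} 0.017
0.1 [[ 9.00095113e-01  4.35693365e-01 -2.81521288e-04]
 [ 4.35693367e-01 -9.00094329e-01  1.22018026e-03]
 [ 2.78228731e-04 -1.22093525e-03 -9.99999216e-01]] 0.08546946664639939
```

View pics/t1.png

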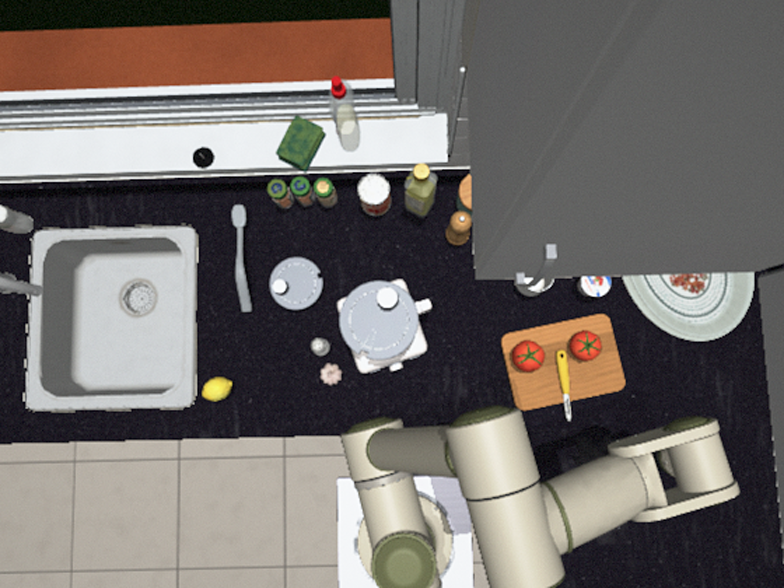

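View pics/s1.png

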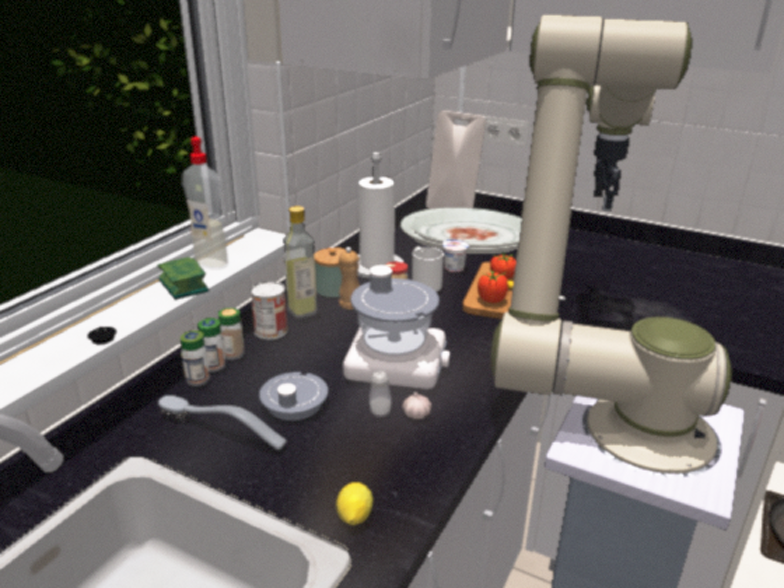

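Two lids are in view. The small one lies on the worktop (top picture, 296,283, with a knob). The larger sits on the white processor's bowl (380,320), with its tube top at (387,298), the handle at (423,306) and the dial at (396,366). The one on the bowl fits the description. I'll confirm it in an enlarged crop.

```bash
python3 - <<'E'
from h import *
im=cv2.imread('pics/raw_t1.png')[180:280,225:325]
cv2.imwrite('pics/t1c.png',cv2.resize(im,None,fx=6,fy=6,interpolation=cv2.INTER_CUBIC))
im=cv2.imread('pics/raw_s1.png')[180:290,235:335]
cv2.imwrite('pics/s1c.png',cv2.resize(im,None,fx=5.4,fy=5.4,interpolation=cv2.INTER_CUBIC))
E
```

```text
(no output)
```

View pics/t1c.png

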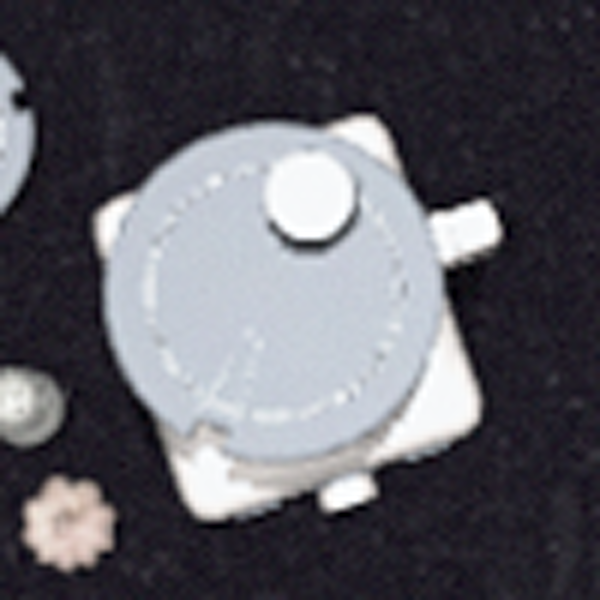

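View pics/s1c.png

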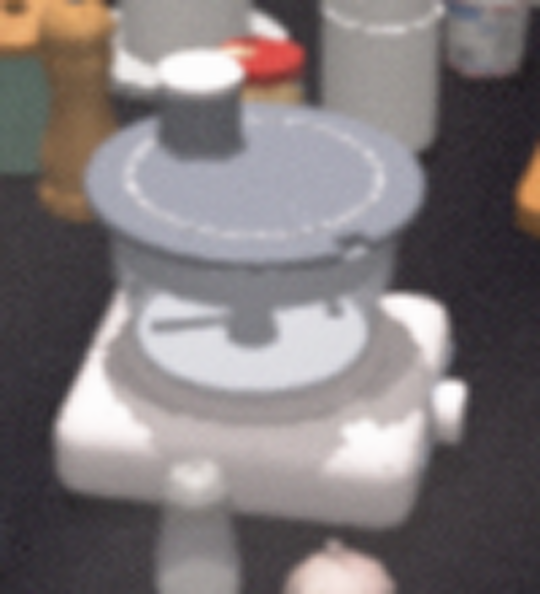

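```bash
python3 - <<'E'
from h import *
from scipy.optimize import least_squares
f=lambda u,v,z:ray('top',225+(u+.5)/6-.5,180+(v+.5)/6-.5,z)
c=f(273.5,291,.166);t=f(310,196,.208);n=f(212,432,.16);hd=f(499,229,.147);dial=f(348,492,.03)
print(c,t,n,hd,dial)
A=lambda d:np.degrees(np.arctan2(d[1],d[0]))
print('tube',np.hypot(*(t-c)[:2]),A(t-c),'notch',np.hypot(*(n-c)[:2]),A(n-c),'handle',np.hypot(*(hd-c)[:2]),A(hd-c),'dial',np.hypot(*(dial-c)[:2]),A(dial-c))
# base corners TL,TR,BR,BL at z~.058 sides
for u,v in [(375,115),(482,420),(202,520),(97,217)]: print(f(u,v,.055), A(f(u,v,.055)-c))
a=[f(u,v,.055) for u,v in [(482,405),(393,150)]];print('right edge dir',A(a[1]-a[0]))
a=[f(u,v,.055) for u,v in [(220,520),(462,438)]];print('front edge dir',A(a[1]-a[0]))
g=lambda u,v,z:ray('side',235+(u+.5)/5.4-.5,180+(v+.5)/5.4-.5,z)
print('side: tube',g(201,72,.208),'lid c',g(255.5,182,.166))
print('small things: salt',f(25,410,.09),'mill',ray('top',459/1.4,220/1.4,.15))
E
```

```text
[0.51468467 0.04120971 0.166     ] [0.55838382 0.01973318 0.208     ] [0.44316021 0.07489818 0.16      ] [ 0.54561877 -0.07679889  0.147     ] [0.41235485 0.00850972 0.03      ]
tube 0.048691449268481735 -26.17242310999815 notch 0.0790611225424757 154.77927388864074 handle 0.12199569548530977 -75.31130127612414 dial 0.10742756594444129 -162.27846733805583
[ 0.62188272 -0.0126665   0.055     ] -26.683450157218314
[ 0.44964253 -0.06721295  0.055     ] -120.95930549435118
[0.39877532 0.08893244 0.055     ] 157.62182913150448
[0.5687839  0.14439008 0.055     ] 62.33121210428255
right edge dir 17.468257681880928
front edge dir -72.89171301006878
side: tube [0.55750871 0.0236328  0.208     ] lid c [0.51172492 0.04793674 0.166     ]
small things: salt [0.46042011 0.18120852 0.09      ] mill [ 0.73740079 -0.14687589  0.15      ]
```

The crop confirms it: the lid on the bowl has a notch at (212,432), the tube top at (310,196) and the handle at (499,229). The lid's middle is about (0.513, 0.043). The tube stands at -26° and must go to about 107°, a turn of +133°. I'll push with the shut fingers' flat side, turning the hand rigidly about the bowl axis.

Emit:
jog_arm(
  hand=[0,0,0,0,0],
  travel=[
    [0.02,0.05,0.004],
    [0.02,0.05,0.004],
    [0.02,0.05,0.004],
    [0.02,0.05,0.004],
    [0.02,0.05,0.004],
  ],
  yaw=[0.067,0.067,0.067,0.067,0.067],
  grip_force=20,
)

```text
time_s: 0.72
position: [0.3399, -0.2433, 0.2683]
tool_rot: [[0.706, 0.709, -0.0], [0.709, -0.706, 0.0], [0.0, -0.0, -1.0]]
ft_force: [0.4, 0.7, 0.7]
grip_width: 0.0002
gripper_force: 0.0
```

Emit:
jog_arm(
  hand=[0,0,0,0,0],
  travel=[
    [0.04,0.046,0],
    [0.04,0.046,0],
    [0.04,0.046,0],
    [0.04,0.046,0],
    [0.04,0.046,0],
  ],
  yaw=[0.067,0.067,0.067,0.067,0.067],
)

```text
time_s: 1.35
position: [0.5406, -0.0132, 0.2681]
tool_rot: [[0.433, 0.901, -0.0], [0.901, -0.433, -0.0], [-0.0, -0.0, -1.0]]
ft_force: [0.5, -0.6, -0.2]
grip_width: 0.0001
gripper_force: 0.0
```

Emit:
jog_arm(
  hand=[0,0,0,0,0],
  travel=[
    [0,0,0],
    [0,0,0],
    [0,0,0],
    [0,0,0],
    [0,0,0],
  ],
  yaw=[0,0,0,0,0],
)

```text
time_s: 1.98
position: [0.5394, -0.0156, 0.2685]
tool_rot: [[0.436, 0.9, 0.0], [0.9, -0.436, -0.0], [0.0, 0.0, -1.0]]
ft_force: [0.0, -0.6, -0.9]
grip_width: -0.0001
gripper_force: 0.0
```

```bash
python3 - <<'E'
from h import *
snap('side','s2.png',(220,120,340,240),5)
s=env.observe();print(s['time_s'],s['position'],s['tool_rot'],s['q'],s['ft_force'],s['grip_width'])
E
```

```text
2.025 [ 0.53945631 -0.0154651   0.26847716] [[ 4.35731586e-01  9.00076627e-01  2.24298502e-04]
 [ 9.00076653e-01 -4.35731587e-01 -4.54309491e-05]
 [ 5.68426069e-05  2.21681545e-04 -9.99999974e-01]] [-1.42176870e+01  1.99703915e+01  7.38136119e+01  6.34500955e-04
  8.62028995e+01  1.16141264e+01] [-0.25148528 -0.45466056 -0.61274645] 0.000284572437180624
```

View pics/s2.png

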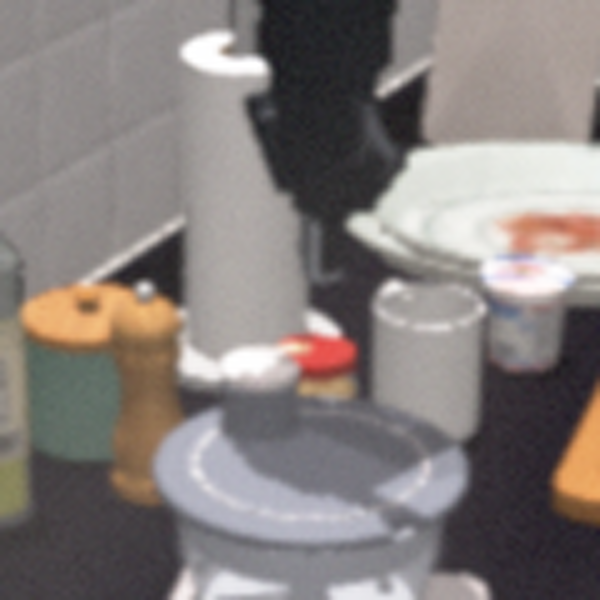

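The hand hangs over the lid's far right. The fingertips are at about (322,280) in the crop, clear of the tube at (262,365). Lowering now, then I'll feel for contact along the tangent.

Emit:
jog_arm(
  hand=[0,0,0,0,0],
  travel=[
    [0,0,-0.02],
    [0,0,-0.02],
    [0,0,-0.015],
    [0,0,-0.01],
    [0,0,-0.005],
  ],
  yaw=[0,0,0,0,0],
)

```text
time_s: 2.65
position: [0.5396, -0.0151, 0.198]
tool_rot: [[0.435, 0.9, -0.0], [0.9, -0.435, 0.0], [-0.0, -0.0, -1.0]]
ft_force: [0.1, 0.0, -0.1]
grip_width: -0.0002
gripper_force: 0.0
```

Emit:
jog_arm(
  hand=[0,0,0,0,0],
  travel=[
    [0,0,0],
    [0.001,0.002,0],
    [0.001,0.002,0],
    [0.001,0.002,0],
    [0,0,0],
  ],
  yaw=[0,0,0,0,0],
)

```text
time_s: 3.28
position: [0.5427, -0.0089, 0.1984]
tool_rot: [[0.435, 0.901, 0.0], [0.901, -0.435, -0.0], [0.0, 0.0, -1.0]]
ft_force: [0.6, 0.2, 0.2]
grip_width: 0.0001
gripper_force: 0.0
```

```bash
python3 - <<'E'
from h import *
snap('side','s3.png',(220,140,340,240),6)
im=cv2.imread('pics/s3.png')
snap('top','t3.png',(225,180,325,280),6)
im2=cv2.imread('pics/t3.png')
h=cv2.resize(im,(400,333)); g=cv2.resize(im2,(400,400)); o=np.zeros((400,800,3),np.uint8); o[:333,:400]=h; o[:,400:]=g
cv2.imwrite('pics/c3.png',o)
s=env.observe();print(s['time_s'],s['position'],s['ft_force'])
E
```

```text
3.375 [ 0.54262206 -0.00901458  0.19834083] [ 0.20965611 -0.39138347 -0.47326187]
```

View pics/c3.png

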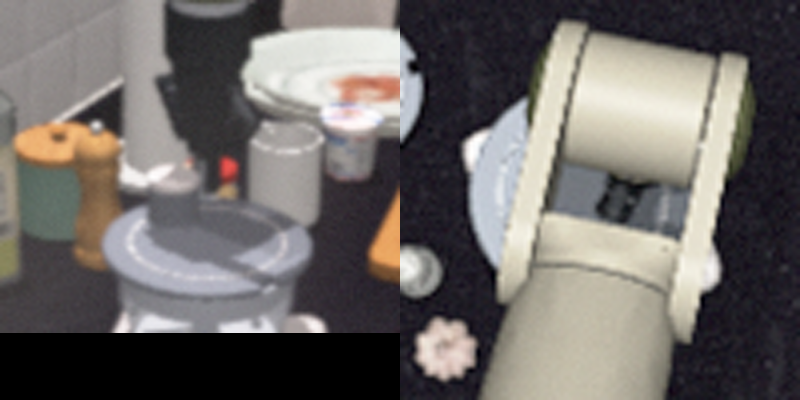

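```bash
python3 - <<'E'
import numpy as np
c=np.array([.5135,.043]);p0=np.array([.5426,-.009])
d=p0-c;r=np.hypot(*d);a=np.arctan2(d[1],d[0]);prev=p0.round(3)
for k in range(1,24):
    b=a+np.radians(6*k);p=(c+r*np.array([np.cos(b),np.sin(b)]));q=p.round(3);print(6*k,(q-prev).round(3),q);prev=q
E
```

```text
6 [0.005 0.003] [ 0.548 -0.006]
12 [0.005 0.004] [ 0.553 -0.002]
18 [0.004 0.005] [0.557 0.003]
24 [0.004 0.004] [0.561 0.007]
30 [0.004 0.006] [0.565 0.013]
36 [0.003 0.005] [0.568 0.018]
42 [0.002 0.006] [0.57  0.024]
48 [0.002 0.006] [0.572 0.03 ]
54 [0.001 0.006] [0.573 0.036]
60 [0.    0.006] [0.573 0.042]
66 [0.    0.006] [0.573 0.048]
72 [-0.001  0.007] [0.572 0.055]
78 [-0.002  0.006] [0.57  0.061]
84 [-0.002  0.006] [0.568 0.067]
90 [-0.002  0.005] [0.566 0.072]
96 [-0.004  0.005] [0.562 0.077]
102 [-0.004  0.005] [0.558 0.082]
108 [-0.004  0.005] [0.554 0.087]
114 [-0.005  0.004] [0.549 0.091]
120 [-0.005  0.003] [0.544 0.094]
126 [-0.006  0.003] [0.538 0.097]
132 [-0.005  0.002] [0.533 0.099]
138 [-0.006  0.002] [0.527 0.101]
```

Emit:
jog_arm(
  hand=[0,0,0,0,0],
  travel=[
    [0.005,0.003,0],
    [0.005,0.004,0],
    [0.004,0.005,0],
    [0.004,0.004,0],
    [0.004,0.006,0],
  ],
  yaw=[0.105,0.105,0.105,0.105,0.105],
)

```text
time_s: 4.0
position: [0.5648, 0.0127, 0.1984]
tool_rot: [[-0.078, 0.997, 0.0], [0.997, 0.078, -0.001], [-0.001, 0.0, -1.0]]
ft_force: [-0.5, -1.1, 1.3]
grip_width: 0.0003
gripper_force: 0.5
```

```bash
python3 - <<'E'
from h import *
snap('side','s4.png',(220,140,340,240),6)
s=env.observe();print(s['time_s'],s['position'],s['ft_force'])
E
```

```text
4.05 [0.56507853 0.01346027 0.19836042] [-0.2213607   0.64748706 -0.26822319]
```

View pics/s4.png

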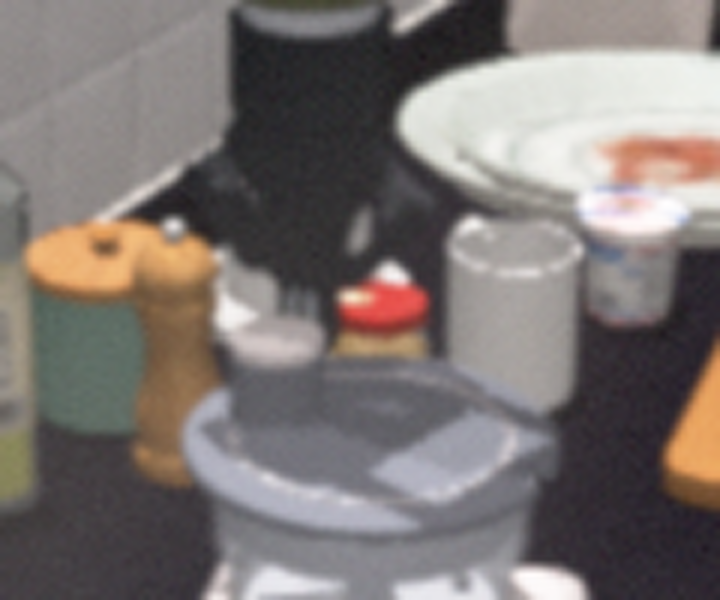

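The tube top has moved to (277,335) and the notch to the right rim near (548,445). The lid is turning level at about 1 N, so I'll carry on.

Emit:
jog_arm(
  hand=[0,0,0,0,0],
  travel=[
    [0.003,0.005,0],
    [0.002,0.006,0],
    [0.002,0.006,0],
    [0.001,0.006,0],
    [0,0.006,0],
  ],
  yaw=[0.105,0.105,0.105,0.105,0.105],
)

```text
time_s: 4.68
position: [0.5727, 0.0419, 0.1984]
tool_rot: [[-0.566, 0.824, 0.0], [0.824, 0.566, -0.0], [-0.0, 0.0, -1.0]]
ft_force: [1.1, 0.1, 0.2]
grip_width: -0.0002
gripper_force: 0.5
```

Emit:
jog_arm(
  hand=[0,0,0,0,0],
  travel=[
    [0,0.006,0],
    [-0.001,0.007,0],
    [-0.002,0.006,0],
    [-0.002,0.006,0],
    [-0.002,0.005,0],
  ],
  yaw=[0.105,0.105,0.105,0.105,0.105],
)

```text
time_s: 5.3
position: [0.5655, 0.0719, 0.1983]
tool_rot: [[-0.903, 0.43, 0.0], [0.43, 0.903, -0.0], [-0.0, -0.0, -1.0]]
ft_force: [1.4, -0.9, 0.5]
grip_width: -0.0003
gripper_force: 0.3
```

Emit:
jog_arm(
  hand=[0,0,0,0,0],
  travel=[
    [-0.004,0.005,0],
    [-0.004,0.005,0],
    [-0.004,0.005,0],
    [-0.005,0.004,0],
    [-0.005,0.003,0],
  ],
  yaw=[0.105,0.105,0.105,0.105,0.105],
)

```text
time_s: 5.92
position: [0.5435, 0.094, 0.1983]
tool_rot: [[-0.997, -0.081, 0.0], [-0.081, 0.997, 0.0], [-0.0, -0.0, -1.0]]
ft_force: [0.3, -0.0, 0.7]
grip_width: 0.0001
gripper_force: 0.3
```

```bash
python3 - <<'E'
from h import *
snap('side','s5.png',(220,140,340,240),6)
snap('top','t5.png',(225,180,325,280),6)
snap('wrist','w5.png')
a=cv2.resize(cv2.imread('pics/s5.png'),(400,333)); g=cv2.resize(cv2.imread('pics/t5.png'),(400,400)); w=cv2.resize(cv2.imread('pics/w5.png'),(267,200))
o=np.zeros((600,800,3),np.uint8); o[:333,:400]=a; o[:400,400:]=g; o[400:,:267]=w
cv2.imwrite('pics/c5.png',o)
s=env.observe();print(s['time_s'],s['position'],s['ft_force'],s['q'])
E
```

```text
6.075 [0.54351089 0.09392531 0.19840048] [ 0.65463539  0.10248599 -0.51946231] [-2.49422318e+00  2.43047084e+01  7.89515105e+01 -2.64543155e-03
  7.67414729e+01 -9.68756305e+01]
```

View pics/c5.png

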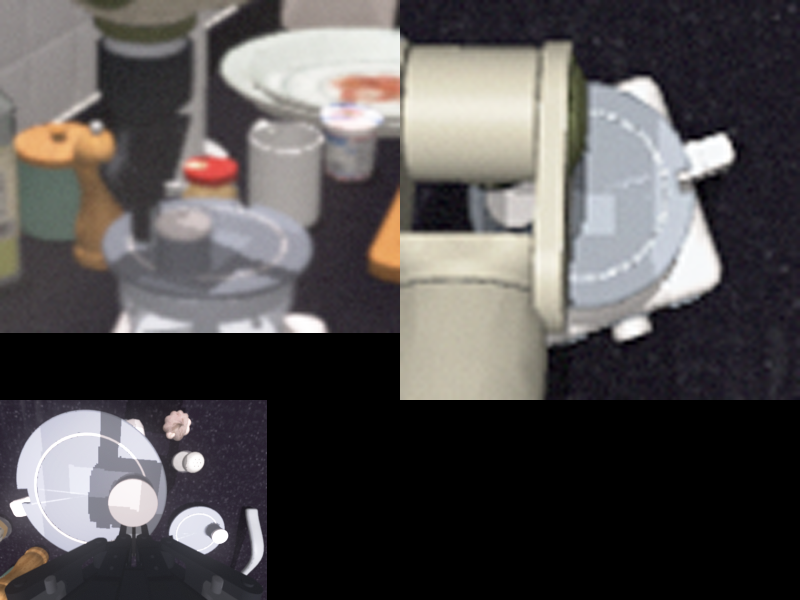

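The wrist camera sees the whole lid: the tube cap at (133,502) and the notch beside the handle near (38,497) of the composite. I'll measure the remaining angle from an enlarged wrist crop and top crop.

```bash
python3 - <<'E'
from h import *
w=cv2.imread('pics/raw_w5.png'); t=cv2.imread('pics/raw_t5.png')
o=np.zeros((600,800,3),np.uint8)
o[:, :400]=cv2.resize(w[150:270,10:90],(400,600),interpolation=cv2.INTER_CUBIC)   # x5
o[:,400:]=cv2.resize(t[200:260,270:310],(400,600),interpolation=cv2.INTER_CUBIC)  # x10
cv2.imwrite('pics/c6.png',o)
c=env.calibration('wrist');print({k:np.round(v,4) for k,v in c.items()})
g=cv2.cvtColor(w,cv2.COLOR_BGR2HSV)
m=((g[:,:,1]<25)&(g[:,:,2]>180)).astype(np.uint8)
n,l,st,ce=cv2.connectedComponentsWithStats(m)
for i in range(1,n):
    if st[i,4]>300: print(st[i],ce[i].round(1))
E
```

```text
{'fx': np.float64(290.6773), 'fy': np.float64(290.6773), 'cx': np.float64(280.3175), 'cy': np.float64(212.9418), 'hand_eye': array([[-1.400e-03, -9.625e-01, -2.712e-01,  6.930e-02],
       [ 1.000e+00, -1.500e-03,  2.000e-04,  1.100e-03],
       [-6.000e-04, -2.712e-01,  9.625e-01, -1.270e-01],
       [ 0.000e+00,  0.000e+00,  0.000e+00,  1.000e+00]])}
[   20    22   317   296 45914] [147.3 157.4]
[364 109  30  40 701] [376.1 127.6]
[ 390  110   38   42 1283] [408.  130.3]
[ 227  165  104  101 8227] [278.4 215.5]
[ 355  224  124   99 7774] [415.7 270.7]
[ 511  230   42  137 2658] [535.2 292.3]
```

View pics/c6.png

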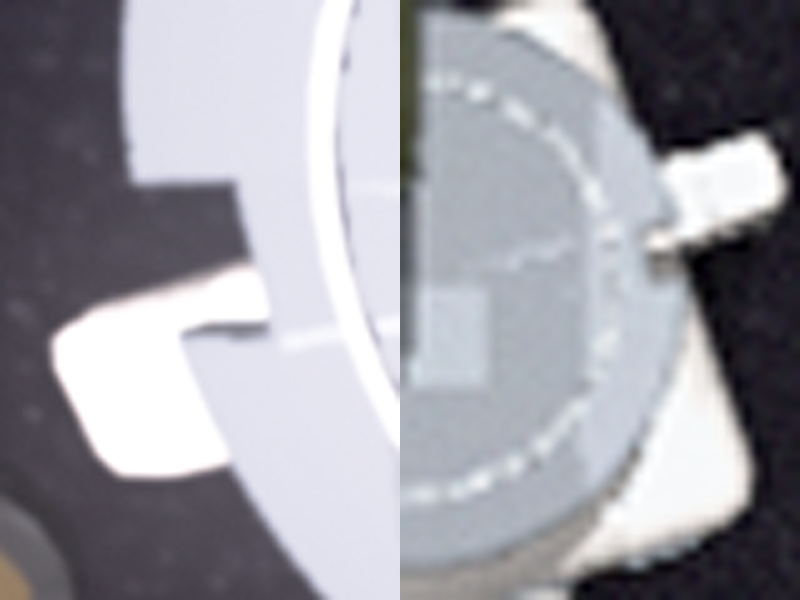

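```bash
cat >> h.py <<'E'
def wray(u,v,z,s=None,):
    s=s or env.observe(); c=env.calibration('wrist'); H=c['hand_eye']; R=np.array(s['tool_rot']); p=np.array(s['position'])
    o=p+R@H[:3,3]; d=R@H[:3,:3]@np.array([(u-c['cx'])/c['fx'],(v-c['cy'])/c['fy'],1]); return o+d*(z-o[2])/d[2]
A=lambda d:np.degrees(np.arctan2(d[1],d[0]))
E
python3 - <<'E'
from h import *
f=lambda x,y,z:wray(10+x/5-.4,150+y/5-.4,z)
o1,o2,i1,i2=f(133,185,.166),f(180,335,.166),f(235,183,.166),f(270,325,.166)
n=(o1+o2+i1+i2)/4; tube=wray(278.4,215.5,.208)
print('notch w',np.linalg.norm(o1-o2),np.linalg.norm(i1-i2),'depth',np.linalg.norm(o1-i1),'notch',n,'tube',tube,'dist',np.linalg.norm((n-tube)[:2]),'heading -y',A(n-tube))
c=tube+(n-tube)/np.linalg.norm((n-tube)[:2])*.049; print('centre',c)
h1,h2=f(55,345,.145),f(118,477,.145);he=(h1+h2)/2
print('handle end',h1,h2,np.linalg.norm(h1-h2),'perp dir',A(h1-h2),A(he-c),np.hypot(*(he-c)[:2]))
# top crop x10: handle & notch
g=lambda x,y,z:ray('top',270+(x-400)/10-.45,200+y/10-.45,z)
print('top handle end',g(774,180,.145),A(g(774,180,.145)-c),'edge upper',A(g(760,137,.145)-g(670,165,.145)),'lower',A(g(780,205,.145)-g(690,245,.145)))
n2=g(660,240,.166);print('top notch',n2,A(n2-c))
# disc ellipse from the wrist, white line circle
E
```

```text
notch w 0.01742177082926436 0.016410359307387583 depth 0.0113689783978759 notch [ 0.52190035 -0.03633007  0.166     ] tube [0.50843617 0.09152887 0.208     ] dist 0.12856590706725873 heading -y -83.98862133477357
centre [0.51356774 0.04279832 0.19199265]
handle end [ 0.54135692 -0.07388577  0.145     ] [ 0.55935033 -0.06858834  0.145     ] 0.01875700845902501 perp dir -163.59507014964916 -72.12117401078888 0.11982181455236414
top handle end [ 0.54654096 -0.07437476  0.145     ] -74.28307341884526 edge upper -74.25320501560421 lower -67.57179580555938
top notch [ 0.52656308 -0.03779148  0.166     ] -80.83974077834385
```

The centre (0.5136, 0.0428) agrees with the first measurement. The notch points to -84° and the handle to about -73°, so 11° of turn is left.

Emit:
jog_arm(
  hand=[0,0,0,0,0],
  travel=[
    [-0.004,0.002,0],
    [-0.003,0.002,0],
    [-0.003,0.001,0],
    [0,0,0],
    [0,0,0],
  ],
  yaw=[0.065,0.065,0.064,0,0],
)

```text
time_s: 6.7
position: [0.5338, 0.0988, 0.1983]
tool_rot: [[-0.964, -0.267, 0.0], [-0.267, 0.964, -0.0], [-0.0, -0.0, -1.0]]
ft_force: [1.2, -0.1, 1.1]
grip_width: -0.0002
gripper_force: 0.0
```

```bash
python3 - <<'E'
from h import *
s=env.observe(); snap('wrist','w7.png'); w=cv2.imread('pics/raw_w7.png')
g=cv2.cvtColor(w,cv2.COLOR_BGR2HSV)
m=((g[:,:,1]<25)&(g[:,:,2]>180)).astype(np.uint8)
n,l,st,ce=cv2.connectedComponentsWithStats(m)
for i in range(1,n):
    if 7000<st[i,4]<10000:
        t=wray(*ce[i],.208,s); print(st[i],ce[i].round(1),t,A(t-np.array([.5136,.0428,0]))-180)
print(s['position'],s['ft_force'])
# pin expected & notch expected pixel
c=env.calibration('wrist');H=c['hand_eye'];R=s['tool_rot']
def wp(P):
    q=H[:3,:3].T@(R.T@(np.array(P)-s['position'])-H[:3,3]); return q[0]/q[2]*c['fx']+c['cx'],q[1]/q[2]*c['fy']+c['cy']
a=np.radians(-73); print('pin px',wp([.5136+.082*np.cos(a),.0428+.082*np.sin(a),.1565]))
u,v=map(int,wp([.5136+.09*np.cos(a),.0428+.09*np.sin(a),.155]))
k=w[v-50:v+50,max(u-60,0):u+60]; print(max(u-60,0),v-50,k.shape)
cv2.imwrite('pics/c7.png',cv2.resize(k,None,fx=6,fy=6,interpolation=cv2.INTER_CUBIC))
E
```

```text
[ 227  166  104  101 8194] [278.3 216. ] [0.50020816 0.08982202 0.208     ] -74.10307985000733
[0.53377803 0.09880004 0.19830814] [ 1.2375202  -0.11640854  1.09900108]
pin px (np.float64(58.18112490731005), np.float64(195.87961305603528))
0 145 (100, 106, 3)
```

View pics/c7.png

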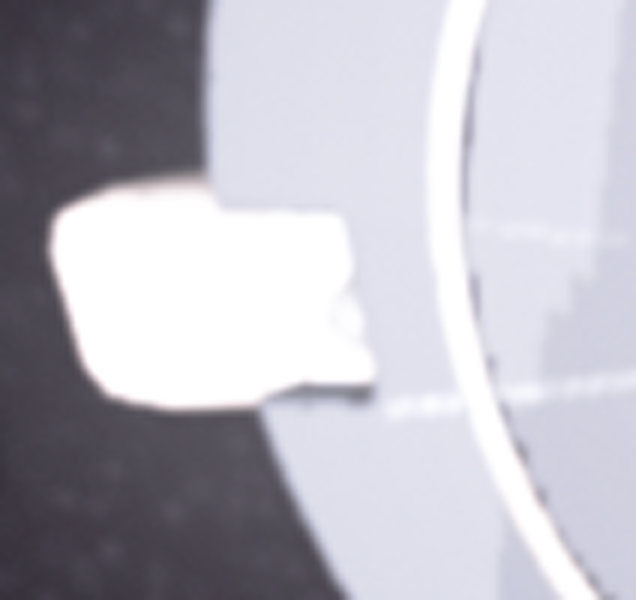

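```bash
python3 - <<'E'
from h import *
f=lambda x,y,z:wray(x/6-.4,145+y/6-.4,z)
c=np.array([.5136,.0428,0])
pin=f(346,316,.1565)
for z in (.166,): 
    o1,o2,i1,i2=f(212,205,z),f(264,400,z),f(345,212,z),f(373,385,z); n=(o1+o2+i1+i2)/4
    print('notch',n,A(n-c),A((i1+i2)/2-c),np.linalg.norm(i1-i2),np.linalg.norm(o1-o2),np.hypot(*(n-c)[:2]))
print('pin',pin,A(pin-c),np.hypot(*(pin-c)[:2]))
h1,h2=f(52,240,.145),f(100,390,.145);print(A((h1+h2)/2-c))
E
```

```text
notch [ 0.53440021 -0.0337697   0.166     ] -74.80230927438977 -74.98119120401692 0.016463159821932645 0.018571583077690773 0.07934461471973167
pin [ 0.53864383 -0.03605294  0.1565    ] -72.38006128094115 0.08273439529460734
-71.83456255872618
```

The pin tip shows in the notch at (346,316), at -72.4°. The notch points to about -74.7°, roughly 3 mm short. One small nudge more.

Emit:
jog_arm(
  hand=[0,0,0,0,0],
  travel=[
    [-0.001,0,0],
    [-0.001,0.001,0],
    [0,0,0],
    [0,0,0],
    [0,0,0],
  ],
  yaw=[0.018,0.018,0,0,0],
)

```text
time_s: 7.38
position: [0.5316, 0.1, 0.1983]
tool_rot: [[-0.953, -0.304, -0.0], [-0.304, 0.953, 0.0], [0.0, 0.0, -1.0]]
ft_force: [-1.4, 0.1, 0.1]
grip_width: -0.0003
gripper_force: 0.0
```

```bash
cat > m.py <<'E'
from h import *
import sys
s=env.observe(); snap('wrist',sys.argv[1]); w=cv2.imread('pics/raw_'+sys.argv[1])
g=cv2.cvtColor(w,cv2.COLOR_BGR2HSV)
m=((g[:,:,1]<25)&(g[:,:,2]>180)).astype(np.uint8)
n,l,st,ce=cv2.connectedComponentsWithStats(m)
for i in range(1,n):
    if 3000<st[i,4]<15000:
        for z in (.208,.2):
            t=wray(*ce[i],z,s); print(st[i],t,A(t-np.array([.5136,.0428,0]))-180,np.hypot(*(t-[.5136,.0428,0])[:2]))
print(s['time_s'],s['position'],s['ft_force'],s['q'][5])
E
python3 m.py w8.png
```

```text
[ 226  167  104  100 8187] [0.49892132 0.08939387 0.208     ] -72.51377188874353 0.048851329639454995
[ 226  167  104  100 8187] [0.50120155 0.09003595 0.2       ] -75.2928149438373 0.048836018952024135
[ 327  259  112   70 3313] [0.5138685  0.14688548 0.208     ] -90.14780206481448 0.10408582226844149
[ 327  259  112   70 3313] [0.51716831 0.15144919 0.2       ] -91.88106094856286 0.10870777095014225
7.375 [0.53163323 0.09995384 0.19832332] [-1.38361716  0.05810914  0.06922959] -109.60593778704663
```

Aligned: the tube line is at -72.5°, the pin at -72.4°. Backing off, lifting, and turning the hand so the fingers are narrow towards the tube.

Emit:
jog_arm(
  hand=[0,0,0,0,0],
  travel=[
    [0.006,0.002,0],
    [0.006,0.002,0],
    [0,0,0.02],
    [0,0,0.03],
    [0,0,0.03],
  ],
  yaw=[0,0,0,0,0],
)

```text
time_s: 8.05
position: [0.5439, 0.1041, 0.2791]
tool_rot: [[-0.953, -0.304, -0.0], [-0.304, 0.953, 0.0], [0.0, 0.0, -1.0]]
ft_force: [-0.5, 0.6, -0.6]
grip_width: -0.0001
gripper_force: 0.0
```

Emit:
jog_arm(
  hand=[0,0,0,0,0],
  travel=[
    [0,0,0],
    [-0.005,-0.01,0],
    [-0.005,-0.01,0],
    [-0.005,-0.02,0],
    [-0.005,-0.02,0],
  ],
  yaw=[-0.157,-0.157,-0.157,-0.157,-0.157],
)

```text
time_s: 8.68
position: [0.5238, 0.0436, 0.2783]
tool_rot: [[-0.887, 0.462, 0.0], [0.462, 0.887, -0.0], [-0.0, -0.0, -1.0]]
ft_force: [0.7, 0.5, 0.4]
grip_width: -0.0002
gripper_force: 0.0
```

Emit:
jog_arm(
  hand=[0,0,0,0,0],
  travel=[
    [-0.005,-0.005,0],
    [-0.003,0,0],
    [0,0,0],
    [0,0,0],
    [0,0,0],
  ],
  yaw=[-0.157,-0.157,-0.157,-0.157,-0.157],
)

```text
time_s: 9.3
position: [0.516, 0.039, 0.2783]
tool_rot: [[-0.3, 0.954, 0.0], [0.954, 0.3, 0.0], [0.0, 0.0, -1.0]]
ft_force: [-0.4, -0.1, -0.5]
grip_width: -0.0001
gripper_force: 0.0
```

```bash
python3 m.py w9.png; python3 - <<'E'
from h import *
s=env.observe();print(s['time_s'],s['position'],s['tool_rot'].round(3),s['ft_force'])
c=env.calibration('wrist');H=c['hand_eye'];R=s['tool_rot']
def wp(P):
    q=H[:3,:3].T@(R.T@(np.array(P)-s['position'])-H[:3,3]); return q[0]/q[2]*c['fx']+c['cx'],q[1]/q[2]*c['fy']+c['cy']
a=np.radians(-72.5); print('notch px',wp([.5136+.082*np.cos(a),.0428+.082*np.sin(a),.166]),'tube',wp([.5136-.049*np.cos(a),.0428-.049*np.sin(a),.208]))
E
```

```text
[  28    0   73   62 3107] [0.35557355 0.12614965 0.208     ] -27.809008465594786 0.178660362254405
[  28    0   73   62 3107] [0.34992194 0.12696685 0.2       ] -27.213220886820153 0.18405044766618364
[ 368    0  113  101 9002] [0.56254673 0.17871224 0.208     ] -109.80571382914614 0.14445733156060386
[ 368    0  113  101 9002] [0.56528865 0.18166105 0.2       ] -110.41692248558034 0.148169185376932
9.3 [0.51597655 0.0390056  0.27831063] [-0.37129517 -0.12449817 -0.47719142] -26.268242263301723
9.35 [0.51598403 0.03901463 0.27830428] [[-0.294  0.956  0.   ]
 [ 0.956  0.294  0.   ]
 [-0.     0.    -1.   ]] [ 0.03461511  1.0372002  -0.28225349]
notch px (np.float64(280.1801644835986), np.float64(296.0226097541211)) tube (np.float64(278.48210547563446), np.float64(157.10690062285045))
```

```bash
python3 - <<'E'
from h import *
s=env.observe();w=cv2.imread('pics/raw_w9.png',0)
k=cv2.medianBlur(w[80:240,190:370],3)
h=cv2.HoughCircles(k,cv2.HOUGH_GRADIENT,1.5,30,param1=100,param2=25,minRadius=25,maxRadius=60)
for x,y,r in (h[0][:4] if h is not None else []):
    t=wray(x+190,y+80,.208,s);print(x+190,y+80,r,t,A(t-np.array([.5136,.0428,0]))-180)
E
```

```text
280.75 155.75 32.65 [0.50005349 0.09083104 0.208     ] -74.24961260769999
261.25 202.25 59.050003 [0.49641795 0.05629671 0.208     ] -38.15005707664514
300.25 202.25 59.050003 [0.52243893 0.064283   0.208     ] -112.36415748519542
315.25 175.25 32.5 [0.52631923 0.08522976 0.208     ] -106.68722883720149
```

The tube is still where it should be. Descending to just above the lid.

Emit:
jog_arm(
  hand=[0,0,0,0,0],
  travel=[
    [0,0,-0.03],
    [0,0,-0.03],
    [0,0,-0.015],
    [0,0,-0.01],
    [0,0,-0.003],
  ],
  yaw=[0,0,0,0,0],
)

```text
time_s: 9.98
position: [0.5158, 0.039, 0.1901]
tool_rot: [[-0.306, 0.952, -0.0], [0.952, 0.306, 0.0], [0.0, -0.0, -1.0]]
ft_force: [0.6, 0.6, 0.2]
grip_width: -0.0002
gripper_force: 0.0
```

Emit:
jog_arm(
  hand=[0,0,0,0,0],
  travel=[
    [0,0,-0.002],
    [0,0,-0.001],
    [0,0,-0.001],
    [0,0,-0.001],
    [0,0,0],
  ],
  yaw=[0,0,0,0,0],
)

```text
time_s: 10.6
position: [0.5156, 0.039, 0.1853]
tool_rot: [[-0.305, 0.952, -0.0], [0.952, 0.305, -0.0], [0.0, -0.0, -1.0]]
ft_force: [0.3, 0.2, 0.6]
grip_width: -0.0002
gripper_force: 0.0
```

Now the expected contact is at TCP z = 0.183. Pressing slowly, 1 mm per row.

Emit:
jog_arm(
  hand=[0,0,0,0,0],
  travel=[
    [0,0,-0.001],
    [0,0,-0.001],
    [0,0,-0.001],
    [0,0,0],
    [0,0,0],
  ],
  yaw=[0,0,0,0,0],
)

```text
time_s: 11.22
position: [0.5156, 0.039, 0.1823]
tool_rot: [[-0.305, 0.952, 0.0], [0.952, 0.305, -0.0], [-0.0, 0.0, -1.0]]
ft_force: [0.3, 0.8, 0.1]
grip_width: -0.0
gripper_force: 0.2
```

Emit:
jog_arm(
  hand=[0,0,0,0,0],
  travel=[
    [0,0,-0.001],
    [0,0,-0.001],
    [0,0,0],
    [0,0,0],
    [0,0,0],
  ],
  yaw=[0,0,0,0,0],
)

```text
time_s: 11.85
position: [0.5155, 0.039, 0.1802]
tool_rot: [[-0.305, 0.952, -0.0], [0.952, 0.305, 0.0], [0.0, -0.0, -1.0]]
ft_force: [-0.3, 0.4, -0.2]
grip_width: -0.0005
gripper_force: 0.0
```

Emit:
jog_arm(
  hand=[0,0,0,0,0],
  travel=[
    [0,0,-0.001],
    [0,0,-0.001],
    [0,0,0],
    [0,0,0],
    [0,0,0],
  ],
  yaw=[0,0,0,0,0],
)

```text
time_s: 12.48
position: [0.5155, 0.039, 0.1782]
tool_rot: [[-0.305, 0.952, -0.0], [0.952, 0.305, 0.0], [0.0, -0.0, -1.0]]
ft_force: [-0.5, 0.4, 0.3]
grip_width: 0.0002
gripper_force: 0.5
```

Emit:
jog_arm(
  hand=[0,0,0,0,0],
  travel=[
    [0,0,-0.001],
    [0,0,-0.001],
    [0,0,0],
    [0,0,0],
    [0,0,0],
  ],
  yaw=[0,0,0,0,0],
)

```text
time_s: 13.1
position: [0.5156, 0.0389, 0.1763]
tool_rot: [[-0.305, 0.952, 0.0], [0.952, 0.305, 0.0], [0.0, 0.0, -1.0]]
ft_force: [-0.4, -1.0, 0.5]
grip_width: -0.0002
gripper_force: 0.0
```

```bash
python3 - <<'E'
from h import *
snap('side','s10.png')
a=cv2.imread('pics/raw_s5.png',0);b=cv2.imread('pics/raw_s10.png',0)
for z in (.158,.150):
  print(z,[tuple(np.round(proj('side',[.5136+.088*np.cos(t),.0428+.088*np.sin(t),z]),1)) for t in np.radians([60,90,120,150])])
for t in np.radians([100,125,150]):
  u,v=map(int,proj('side',[.5136+.088*np.cos(t),.0428+.088*np.sin(t),.158]))
  print(u,v,a[v-10:v+12,u].tolist(),b[v-10:v+12,u].tolist())
E
```

```text
0.158 [(np.float64(254.7), np.float64(222.7)), (np.float64(266.7), np.float64(228.5)), (np.float64(283.3), np.float64(230.6)), (np.float64(299.6), np.float64(228.3))]
0.15 [(np.float64(254.8), np.float64(225.3)), (np.float64(266.7), np.float64(231.1)), (np.float64(283.3), np.float64(233.2)), (np.float64(299.5), np.float64(230.9))]
271 229 [89, 90, 93, 95, 101, 102, 114, 115, 104, 106, 121, 131, 134, 135, 134, 133, 154, 201, 224, 207, 164, 173] [92, 97, 90, 91, 93, 103, 108, 113, 131, 159, 157, 123, 110, 124, 134, 131, 131, 130, 140, 144, 144, 175]
286 230 [100, 101, 111, 128, 124, 148, 158, 155, 124, 112, 127, 137, 137, 133, 135, 134, 151, 185, 213, 205, 196, 188] [89, 93, 96, 102, 111, 129, 126, 124, 117, 121, 119, 106, 109, 132, 136, 132, 133, 137, 140, 157, 187, 190]
299 228 [146, 128, 127, 112, 120, 146, 154, 145, 119, 104, 115, 127, 129, 129, 130, 136, 160, 190, 211, 220, 226, 230] [97, 95, 99, 106, 116, 112, 121, 151, 173, 170, 145, 116, 113, 125, 129, 130, 131, 145, 168, 192, 213, 223]
```

The side view shows the lid's rim about 2.7 px lower, which is some 8 mm. It has passed the spring balls. I'll press on gently to feel it firm on the rim.

Emit:
jog_arm(
  hand=[0,0,0,0,0],
  travel=[
    [0,0,-0.001],
    [0,0,0],
    [0,0,0],
    [0,0,0],
    [0,0,0],
  ],
  yaw=[0,0,0,0,0],
)

```text
time_s: 13.78
position: [0.5156, 0.039, 0.1753]
tool_rot: [[-0.305, 0.952, 0.0], [0.952, 0.305, -0.0], [-0.0, -0.0, -1.0]]
ft_force: [0.4, 0.6, -0.6]
grip_width: 0.0002
gripper_force: 0.0
```

Emit:
jog_arm(
  hand=[0,0,0,0,0],
  travel=[
    [0,0,-0.001],
    [0,0,0],
    [0,0,0],
    [0,0,0],
    [0,0,0],
  ],
  yaw=[0,0,0,0,0],
)

```text
time_s: 14.4
position: [0.5158, 0.039, 0.1751]
tool_rot: [[-0.305, 0.952, 0.001], [0.952, 0.305, -0.0], [-0.001, 0.001, -1.0]]
ft_force: [-1.4, 0.3, 6.1]
grip_width: -0.0001
gripper_force: 3.0
```

Firm contact at TCP 0.175 puts the tip at 0.158, which is the top face of a home lid. One more millimetre for about 12 N to seat it, then lift off and check.

Emit:
jog_arm(
  hand=[0,0,0,0,0],
  travel=[
    [0,0,-0.001],
    [0,0,0],
    [0,0,0],
    [0,0,0],
    [0,0,0],
  ],
  yaw=[0,0,0,0,0],
)

```text
time_s: 15.02
position: [0.5161, 0.039, 0.175]
tool_rot: [[-0.305, 0.952, 0.003], [0.952, 0.305, -0.0], [-0.001, 0.003, -1.0]]
ft_force: [-3.5, 0.4, 13.3]
grip_width: -0.0
gripper_force: 6.7
```

Emit:
jog_arm(
  hand=[0,0,0,0,0],
  travel=[
    [0,0,0.003],
    [0,0,0.02],
    [0,0,0.04],
    [0,0,0.04],
    [0,0,0],
  ],
  yaw=[0,0,0,0,0],
)

```text
time_s: 15.65
position: [0.5165, 0.0389, 0.2789]
tool_rot: [[-0.305, 0.952, 0.006], [0.952, 0.305, -0.001], [-0.003, 0.005, -1.0]]
ft_force: [-0.4, 0.3, -0.6]
grip_width: 0.0002
gripper_force: 0.0
```

Emit:
jog_arm(
  hand=[0,0,0,0,0],
  travel=[
    [-0.03,0,0.03],
    [-0.04,0,0],
    [-0.04,0,0],
    [-0.03,0,0],
    [0,0,0],
  ],
  yaw=[0,0,0,0,0],
)

```text
time_s: 16.27
position: [0.3742, 0.0392, 0.3059]
tool_rot: [[-0.305, 0.952, -0.001], [0.952, 0.305, 0.0], [0.0, -0.001, -1.0]]
ft_force: [0.3, 0.0, 1.1]
grip_width: 0.0001
gripper_force: 0.0
```

```bash
python3 - <<'E'
from h import *
s=env.observe();snap('side','s11.png');print(s['time_s'],s['position'],s['ft_force'])
a=cv2.imread('pics/raw_s5.png',0).astype(np.float32);b=cv2.imread('pics/raw_s11.png',0).astype(np.float32)
# rim's shadow edge: sub-pixel dip below the rim at points round the near side
def dip(im,u,v):
    p=im[v-6:v+9,u-1:u+2].mean(1); i=int(p[:11].argmin()); return v-6+i
for d in (20,45,70,95,120,145,170,195):
    t=np.radians(d);P=lambda z:proj('side',[.5136+.088*np.cos(t),.0428+.088*np.sin(t),z])
    u,v=map(int,P(.156)); print(d,u,dip(a,u,v),dip(b,u,v),'exp',round(P(.158)[1],1),round(P(.150)[1],1))
# cap
for n in ('s1','s11'):
    h=cv2.cvtColor(cv2.imread(f'pics/raw_{n}.png'),cv2.COLOR_BGR2HSV)
    pass
for z in (.208,.2): print('cap exp',z,proj('side',[.4989,.0895,z]))
u,v=map(int,proj('side',[.4989,.0895,.204])); im=cv2.imread('pics/raw_s11.png')[v-12:v+22,u]; print(v-12,im.mean(1).round().tolist())
E
```

```text
16.275 [0.37417331 0.03916395 0.30592333] [0.2874095  0.01319164 1.13784573]
20 251 207 208 exp 212.5 215.0
45 251 223 223 exp 219.0 221.5
70 257 223 226 exp 225.0 227.5
95 269 223 230 exp 229.2 231.8
120 283 225 225 exp 230.6 233.2
145 297 227 230 exp 229.0 231.6
170 307 224 226 exp 224.6 227.2
195 313 223 223 exp 218.6 221.1
cap exp 0.208 (np.float64(279.04768596224807), np.float64(206.87666153821806))
cap exp 0.2 (np.float64(279.01850800518605), np.float64(209.5343311086553))
196 [140.0, 151.0, 151.0, 151.0, 152.0, 173.0, 185.0, 194.0, 205.0, 229.0, 252.0, 254.0, 254.0, 254.0, 254.0, 254.0, 253.0, 238.0, 179.0, 130.0, 108.0, 102.0, 103.0, 105.0, 103.0, 104.0, 100.0, 106.0, 105.0, 110.0, 120.0, 144.0, 175.0, 182.0]
```

The cap's centre is at row 209.4, against 209.5 expected for home and 206.9 for loose. The rim is down by the same amount on every side where the edge could be read clearly. The final contact, with the tip at 0.158, also fits a flat lid. Handing in.

```bash
python3 -c "
from rig import env
print(env.close_job())"
```

```text
the job is handed in; nothing more can be done
None
```

I turned the lid about 133° by the side of its tube until the notch was over the pin, then pressed it home with about 13 N; the last side-camera measurements show it down on the rim. I handed the job in after about 16 s of robot time, with the arm clear of everything.

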